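# Set the stirrer's speed preset and start it

## Robot

A 6-joint arm with a two-finger parallel gripper is mounted at the origin on the work surface. World frame = base frame: x ahead of the robot, y to its left, z up, the work surface at z = 0. Lengths are in mm, angles in degrees, forces in N, time in s.
With the tool pointing down it reaches from about 400 to 925 mm from the base axis. Payload 3.4 kg.
Tool frame: the origin (TCP) lies at the very end of the fingers, on their centre line; the grasp point (between the pads) lies arm.grip_depth behind it (arm.grip_depth is the distance from the TCP to the grasp point, in mm); x points along the fingers, y is the direction in which the jaws open and shut, and the axes are right-handed (so a half turn about x gives the same grasp; the last joint's range is limited). The gripper opens to 85 mm and grips with 20 to 120 N. Pads are 22 mm wide; open, the fingers measure 114 mm over their backs; the gripper's body (76 mm by 85 mm) begins 54 mm behind the grasp point. The pads swing forward as they close: fully open they stand 13 mm farther back than shut.
Start: joints at [69.758, 17.578, 86.31, -0, 76.112, -4.211], TCP at [158.817, 552.637, 231.305] pointing down, gripper open.
Joint ranges: [-179.03, 179.03], [-60, 130.46], [8.19, 133.38], [-81.62, 261.62], [5.75, 156.47], [-153.77, 153.77]. Speed limits (degrees/s): [147.25, 147.25, 180, 180, 180, 180].

## Interface

Orientations are given as a 3x3 rotation matrix whose columns are the frame's x, y, z axes.
In Python, from station import arm gives the robot as it stands.
- The arm moves only by the tool play_rows, never from a script. Its argument "series" is a list of rows, each an object of numbers: "x", "y", "z": the shift along the world's x, y, z scaled (see below); "ax", "ay", "az": the turn, a rotation vector about the world's x, y, z scaled (see below); "hand": the opening, from -1 (shut) to 1 (fully open), so that 0 is half open. In form: [{"x": .., "y": .., "z": .., "ax": .., "ay": .., "az": .., "hand": ..}, ...]. A call has exactly 8 rows; each row shifts and turns the commanded pose from where the row before left it; what a row does not reach is not made up. The controller multiplies each number of a shift by 0.3 m and each number of a turn by pi rad. A row lasts 1/8 s, in which the tool goes at most 62.5 mm and 10.7 degrees, less where a joint would pass 70% of its speed; a pose out of reach is approached as far as the arm can. A call with a number of a shift or a turn outside -1 to 1 is refused whole. A call with a gripper value outside its range is refused whole. The fingers move at their own pace and stop on an object; the grip force is fixed at half the most. Time passes only in rows, so rows that do not move let the fingers close, or fill a call up. It gives the time, the measured TCP pose, the force and the opening at its end, in the units of the state.
- arm.get_obs(): the state, without advancing time (a new reading comes with each control period).
- arm.grab_frame(name): name is "scene" or "top" or "wrist"; returns a dict with "img" (384x512x3 uint8, blue, green, red), "depth" (384x512 float32, mm along the optical axis (not along the pixel's ray), 0 where there is no reading), "fx", "fy", "cx", "cy" (pixels), "origin" and "orientation" of the camera in the world. Camera axes: x right, y up, looking along -z (the intrinsics and any distortion apply to the point x, -y, -z); pixel columns grow to the right and rows downward; lengths in mm; the calibration is good to about 2 mm. A picture is of the moment at which its call begins.
- arm.hand_in(): hands the job in, once; it reports no verdict.
The state is a dict: "t": time; "joints": joint angles; "qd": joint speeds; "joint_efforts": joint torques, N m; "tool_pos": TCP position; "eef_rot": TCP orientation; "wrist_force": force on the tool from outside, world axes, zero at the start; "ft_torque": the same for the moment, N m; "gripper_width": finger opening in mm.
Only numpy, scipy, OpenCV 4.12 (cv2) and the standard library are available. Lean on these libraries where they do the work, as an engineer would, in place of code of your own. Each camera call takes 0.05 s, during which the arm holds its last target.

## Task

Set the stirrer's speed preset to 3-6-4 by rolling the three thumbwheels, so that the left wheel shows 3, the middle one 6 and the right one 4, each digit centred at the top of its wheel on the index lines. Roll them with light pressure only (the small wheel bearings do not stand a hard push), and only when all three are right press the round start key fully down and let it come up again. Leave the beaker, the bottle and the spatula alone.

Things in the scene. Friction and masses are not known exactly. Their poses are not given: they have to be found in the camera images.
- console: White console fixed to the bench, 150 (x) by 250 (y) mm, flat top 70 mm up. Origin: centre of its underside; x points away from the operator (robot side), y to his left. Turned up to 20 degrees. In a row along y at x = 0: three white thumbwheels at y = +83, +45, +7 mm and the start key at y = -80 mm. A push above 20 N anywhere on it does damage; 8 to 12 N down on a wheel suits rolling.
- wheel_left_rim (a point): Fixed point on the console: topmost point of the left wheel's rim, mid-width, 84 mm above the bench. Every wheel is a smooth cylinder of 28 mm radius, 28 mm wide, axle level along the console's y; it stands 14 mm out of the console top, 10 mm from the next. Black digits 0 to 9 every 36 degrees (17.6 mm of rim), upright for the operator; the topmost one, between the white index lines, counts.
- wheel_middle_rim (a point): The same point of the middle wheel. Wheels turn with friction (5 to 6 N at the rim), have no detents and stay where they are left. A closed fingertip pressed on the top and dragged along the console's x takes the rim along, but may slip: check the digit after each stroke.
- wheel_right_rim (a point): The same point of the right wheel.
- wheel_left (a joint): Angle of the left wheel, rad: digit shown = angle / 0.6283 (0 shows 0, 5.655 shows 9). It grows as the wheel's top moves along the console's +x, away from the operator. Stops just below 0 and just above 9: no passing from 9 to 0.
- wheel_middle (a joint): The same for the middle wheel.
- wheel_right (a joint): The same for the right wheel.
- start_key (a joint): Travel of the start key, m: 0 up, 0.006 fully down; it springs back. About 4 N pushes it fully down onto a hard stop, so press slowly.
- start_key_top (a point): Centre of the top face of the round grey start key, 30 mm across, which is pressed straight down.
- beaker: Bystander: clear plastic beaker, 80 mm across and 95 mm high, beside the console. Origin at the centre of its underside.
- reagent_bottle: Bystander: amber bottle, 64 mm across and 130 mm high, beside the console. Origin at the centre of its underside.
- spatula: Bystander: steel spatula 190 mm long lying flat on the bench on the far side of the console.

How it is judged:
By the outcome, as a careful person would: the job done as asked, in the order asked, and still so for the second after the job is handed in, with the robot touching nothing.
It also fails if it takes over 72 s, if anything falls off the work surface, if the arm or the gripper's body presses on something with over 40 N, if the wrist force passes 120 N, or if a joint passes its speed limit or range.

## Working session

There is one attempt and no reset: what is moved stays moved. The work goes in short steps, Python scripts to look and compute and a tool call to move; the robot and the scene stay as the last step left them, time stands still between calls to the robot, and variables do not carry over. Pictures are saved under pics/ and viewed, and the job is handed in when it is done.

Besides the shell and the picture viewer there is one more tool, called after "Call:" in YAML: its name, and indented under it one key for each argument. play_rows: Moves the arm, as the interface text tells. Its arguments: {"type":"object","properties":{"series":{"type":"array","items":{"type":"object","properties":{"x":{"type":"number","minimum":-1,"maximum":1},"y":{"type":"number","minimum":-1,"maximum":1},"z":{"type":"number","minimum":-1,"maximum":1},"ax":{"type":"number","minimum":-1,"maximum":1},"ay":{"type":"number","minimum":-1,"maximum":1},"az":{"type":"number","minimum":-1,"maximum":1},"hand":{"type":"number"}}}}},"required":["series"]}

```bash
ls; mkdir -p pics
cat > h.py <<'E'
import numpy as np, cv2
from station import arm
def px2w(f,u,v,d=None):
    d=f['depth'][int(round(v)),int(round(u))] if d is None else d
    p=np.array([(u-f['cx'])/f['fx']*d,-(v-f['cy'])/f['fy']*d,-d])
    return np.array(f['orientation'])@p+np.array(f['origin'])
def ray_z(f,u,v,z):
    r=np.array(f['orientation'])@np.array([(u-f['cx'])/f['fx'],-(v-f['cy'])/f['fy'],-1.])
    o=np.array(f['origin']); return o+r*(z-o[2])/r[2]
def w2px(f,p):
    q=np.array(f['orientation']).T@(np.array(p,float)-np.array(f['origin']))
    return f['cx']+f['fx']*q[0]/-q[2], f['cy']-f['fy']*q[1]/-q[2]
E
python3 - <<'E'
from h import *
import pickle
o=arm.get_obs()
print({k:np.round(v,2) for k,v in o.items()})
print(arm.grip_depth)
for n in ("scene","top","wrist"):
    f=arm.grab_frame(n); cv2.imwrite(f'pics/{n}0.png',f['img']); pickle.dump(f,open(f'{n}0.pkl','wb'))
    print(n,[f[k] for k in f if k not in('img','depth')])
E
```

```text
pics
{'t': np.float64(0.0), 'joints': array([69.76, 17.62, 86.38, -0.  , 76.11, -4.21]), 'qd': array([ 0.06,  0.07, -0.02, -0.07, -0.04, -0.09]), 'joint_efforts': array([ 0.000e+00, -4.576e+01, -2.519e+01,  0.000e+00,  1.000e-02,
       -0.000e+00]), 'tool_pos': array([158.56, 551.97, 230.38]), 'eef_rot': array([[-0.  ,  0.28,  0.96],
       [-0.  ,  0.96, -0.28],
       [-1.  , -0.  , -0.  ]]), 'wrist_force': array([-0.75,  0.3 , -0.61]), 'ft_torque': array([-0.01,  0.02, -0.02]), 'gripper_width': np.float64(85.48)}
18.700000000000003
scene [400.18281147730625, 400.18281147730625, 259.73562445139146, 191.0202479278729, array([1079.99953208,  494.0938431 ,  841.94658518]), array([[-0.71122406, -0.55077368,  0.43681654],
       [ 0.70272542, -0.54081883,  0.4622683 ],
       [-0.0183666 ,  0.63573842,  0.77168603]])]
top [456.9602217443391, 456.9602217443391, 256.2069082297603, 185.85528947261236, array([ 455.48145485,   15.58639387, 1151.69144776]), array([[-0.02010702,  0.98265598, -0.1843446 ],
       [-0.9997906 , -0.01906085,  0.00744556],
       [ 0.00380266,  0.18445571,  0.98283347]])]
wrist [295.488562887533, 295.488562887533, 259.36344489257317, 186.23357841969934, array([ 92.81440667, 570.98911641, 372.6713601 ]), array([[ 0.2762623 , -0.92598738, -0.25734512],
       [ 0.96107881,  0.26545447,  0.07656004],
       [-0.00258022, -0.26847959,  0.96328192]])]
```

View pics/scene0.png

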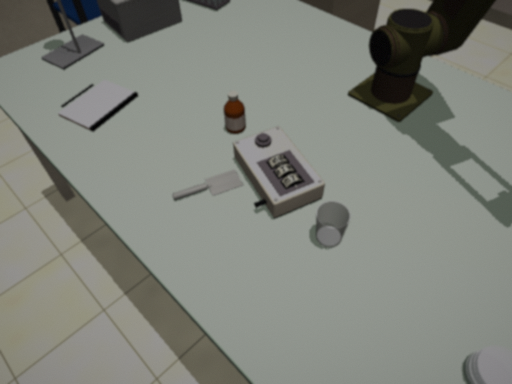

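View pics/top0.png

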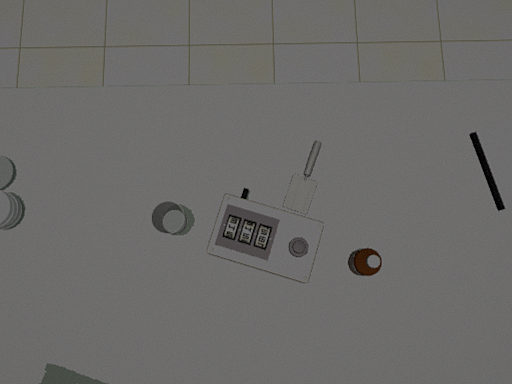

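View pics/wrist0.png

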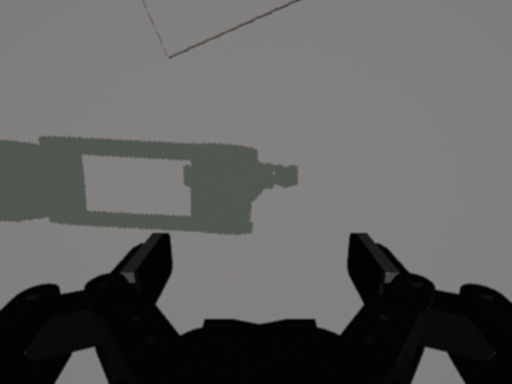

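View crop.

Run:
```python
from h import *
import pickle
f=pickle.load(open('top0.pkl','rb'))
c=f['img'][180:295,195:335]
c=cv2.resize(c,None,fx=5.5,fy=5,interpolation=cv2.INTER_CUBIC)
c=cv2.resize(f['img'][180:295,195:335],None,fx=5,fy=5,interpolation=cv2.INTER_CUBIC)
cv2.imwrite('pics/topc.png',cv2.convertScaleAbs(c,alpha=1.6))
g=pickle.load(open('scene0.pkl','rb'))
c=cv2.resize(g['img'][120:220,225:330],None,fx=6,fy=6,interpolation=cv2.INTER_CUBIC)
cv2.imwrite('pics/scenec.png',cv2.convertScaleAbs(c,alpha=1.3))
```

```text
(no output)
```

View pics/topc.png

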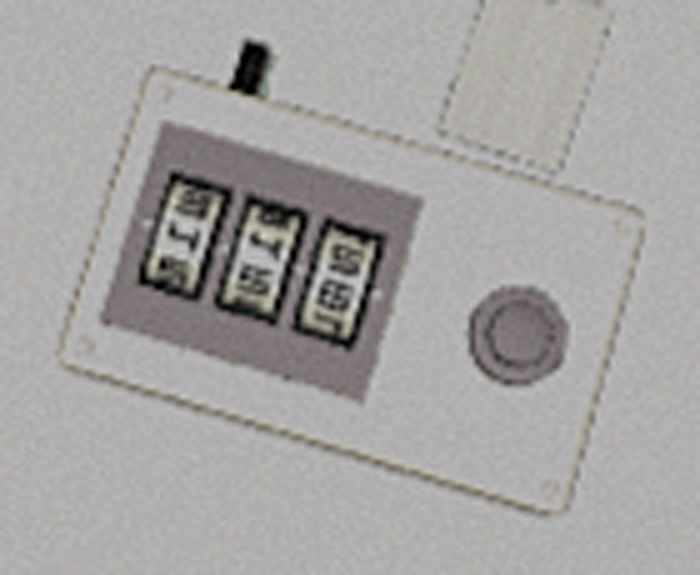

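View pics/scenec.png

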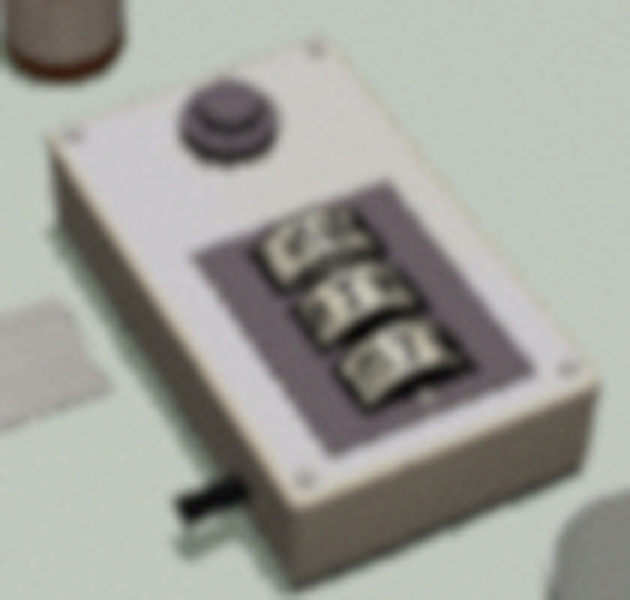

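Run:
```python
from h import *
import pickle
f=pickle.load(open('top0.pkl','rb'))
def P(u,v,z): return ray_z(f,195+u/5-.4,180+v/5-.4,z)
C=[P(u,v,70) for u,v in [(147,63),(645,210),(566,518),(58,364)]]  # far-left, far-right, near-right, near-left
C=np.array(C);print(C.round(1))
print(np.linalg.norm(C-np.roll(C,-1,0),axis=1))
M=np.array([[75,125],[75,-125],[-75,-125],[-75,125]],float)
c=C[:,:2].mean(0); H=M.T@(C[:,:2]-c); th=np.arctan2(H[0,1]-H[1,0],H[0,0]+H[1,1])
print(c,np.degrees(th))
R=np.array([[np.cos(th),-np.sin(th)],[np.sin(th),np.cos(th)]])
print((C[:,:2]-c)@R)
print('key',(P(517,333,80)[:2]-c)@R)
for y in (83,45,7,-80): print(y,c+R@[0,y])
print(f['depth'][236:256,285:312:3].astype(int)[::4])
for u,v in((187,235),(262,255),(338,280),(517,333)):
  print(px2w(f,195+u/5-.4,180+v/5-.4))
```

```text
[[ 644.4   85.    70. ]
 [ 568.9 -150.9   70. ]
 [ 426.6 -107.5   70. ]
 [ 502.   127.7   70. ]]
[247.7107385  148.7528007  247.03929084 148.63144638]
[535.47606209 -11.40496254] -17.507453171177772
[[  74.83531058  124.73263594]
 [  73.84605639 -122.97612721]
 [ -74.89996163 -124.39663361]
 [ -73.78140534  122.64012489]]
key [-1.56683193e-02 -7.92597877e+01]
83 [560.44494036  67.75029703]
45 [549.01340573  31.51053964]
7 [537.5818711   -4.72921776]
-80 [511.40967339 -87.69918863]
[[1082 1079 1080 1084 1082 1080 1084 1080 1080]
 [1075 1076 1065 1065 1057 1055 1068 1078 1078]
 [1077 1078 1061 1054 1055 1050 1056 1063 1075]
 [1077 1076 1062 1053 1051 1047 1053 1061 1072]
 [1075 1072 1061 1060 1053 1052 1059 1063 1077]]
[559.58940093  65.85281807  87.65261636]
[550.02290431  31.14019898  82.74890654]
[537.46090466  -4.06404919  85.48281752]
[510.93670746 -85.74474176  92.99513911]
```

Call:
play_rows:
  series:
    - {"x": 0.12, "y": -0.148, "hand": -1}
    - {"x": 0.12, "y": -0.148, "hand": -1}
    - {"x": 0.12, "y": -0.148, "hand": -1}
    - {"x": 0.12, "y": -0.148, "hand": -1}
    - {"x": 0.12, "y": -0.148, "hand": -1}
    - {"x": 0.12, "y": -0.148, "hand": -1}
    - {"x": 0.12, "y": -0.148, "hand": -1}
    - {"x": 0.12, "y": -0.148, "hand": -1}

```text
schema error: expected keys x, y, z, ax, ay, az, hand
```

Call:
play_rows:
  series:
    - {"x": 0.12, "y": -0.148, "z": 0, "ax": 0, "ay": 0, "az": 0, "hand": -1}
    - {"x": 0.12, "y": -0.148, "z": 0, "ax": 0, "ay": 0, "az": 0, "hand": -1}
    - {"x": 0.12, "y": -0.148, "z": 0, "ax": 0, "ay": 0, "az": 0, "hand": -1}
    - {"x": 0.12, "y": -0.148, "z": 0, "ax": 0, "ay": 0, "az": 0, "hand": -1}
    - {"x": 0.12, "y": -0.148, "z": 0, "ax": 0, "ay": 0, "az": 0, "hand": -1}
    - {"x": 0.12, "y": -0.148, "z": 0, "ax": 0, "ay": 0, "az": 0, "hand": -1}
    - {"x": 0.12, "y": -0.148, "z": 0, "ax": 0, "ay": 0, "az": 0, "hand": -1}
    - {"x": 0.12, "y": -0.148, "z": 0, "ax": 0, "ay": 0, "az": 0, "hand": -1}

```text
t: 1.15
tool_pos: [447.6, 195.8, 231.2]
eef_rot: [[0.0, 0.276, 0.961], [0.0, 0.961, -0.276], [-1.0, 0.0, -0.0]]
wrist_force: [-0.4, 1.6, -0.9]
gripper_width: 0.0
```

Call:
play_rows:
  series:
    - {"x": 0.12, "y": -0.148, "z": 0, "ax": 0, "ay": 0, "az": -0.0083, "hand": -1}
    - {"x": 0.12, "y": -0.148, "z": 0, "ax": 0, "ay": 0, "az": 0, "hand": -1}
    - {"x": 0.12, "y": -0.148, "z": 0, "ax": 0, "ay": 0, "az": 0, "hand": -1}
    - {"x": 0.12, "y": -0.148, "z": 0, "ax": 0, "ay": 0, "az": 0, "hand": -1}
    - {"x": 0, "y": 0, "z": -0.09, "ax": 0, "ay": 0, "az": 0, "hand": -1}
    - {"x": 0, "y": 0, "z": -0.09, "ax": 0, "ay": 0, "az": 0, "hand": -1}
    - {"x": 0, "y": 0, "z": -0.09, "ax": 0, "ay": 0, "az": 0, "hand": -1}
    - {"x": 0, "y": 0, "z": 0, "ax": 0, "ay": 0, "az": 0, "hand": -1}

```text
t: 2.15
tool_pos: [588.6, 19.8, 147.8]
eef_rot: [[-0.006, 0.301, 0.953], [0.0, 0.954, -0.301], [-1.0, -0.002, -0.006]]
wrist_force: [0.5, -0.6, -0.3]
gripper_width: 0.5
```

```bash
cat >> h.py <<'E'
def snap(tag):
    import pickle
    f=arm.grab_frame("wrist"); cv2.imwrite(f'pics/w{tag}.png',cv2.convertScaleAbs(f['img'],alpha=1.5)); pickle.dump(f,open('w.pkl','wb'))
    o=arm.get_obs(); print({k:np.round(o[k],2) for k in('t','tool_pos','eef_rot','wrist_force','gripper_width')})
    return f
E
python3 -c "
from h import *
snap(1)"
```

```text
{'t': np.float64(2.2), 'tool_pos': array([589.96,  19.83, 149.39]), 'eef_rot': array([[-0.  ,  0.3 ,  0.95],
       [ 0.  ,  0.95, -0.3 ],
       [-1.  , -0.  , -0.  ]]), 'wrist_force': array([ 0.56, -0.6 ,  0.53]), 'gripper_width': np.float64(-0.22)}
```

View pics/w1.png

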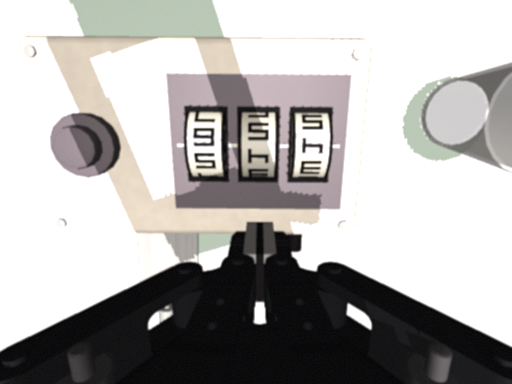

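```bash
cat >> h.py <<'E'
TH=np.radians(-17.5); C0=np.array([535.5,-11.4])
def c2w(x,y,z):
    return np.array([C0[0]+np.cos(TH)*x-np.sin(TH)*y, C0[1]+np.sin(TH)*x+np.cos(TH)*y, z])
def unwrap(f,out):
    ph=np.radians(np.arange(58,-58,-0.25)) # top row = far (+x)
    strips=[]
    for yc in(83,45,7):
        ys=np.arange(yc+18,yc-18,-0.25)
        P=np.array([[c2w(28*np.sin(p),y,56+28*np.cos(p)) for y in ys] for p in ph])
        q=(P-np.array(f['origin']))@np.array(f['orientation'])
        u=(f['cx']+f['fx']*q[...,0]/-q[...,2]).astype(np.float32); v=(f['cy']-f['fy']*q[...,1]/-q[...,2]).astype(np.float32)
        s=cv2.convertScaleAbs(cv2.remap(f['img'],u,v,cv2.INTER_CUBIC),alpha=1.5)
        for d in range(-54,55,18):
            r=int((58-d)*4); cv2.line(s,(0,r),(6 if d else 12,r),(0,0,255),1)
        strips.append(s)
    cv2.imwrite(out,np.hstack(strips))
E
python3 - <<'E'
from h import *
import pickle
f=pickle.load(open('w.pkl','rb'))
c=cv2.rotate(f['img'][30:245,20:375],cv2.ROTATE_180)
c=cv2.resize(c,None,fx=2.2,fy=2.2,interpolation=cv2.INTER_CUBIC)
cv2.imwrite('pics/w1c.png',c)
unwrap(f,'pics/u1.png')
for p in [(0,-80,84),(0,103,70),(0,-13,70),(75,125,70),(75,-125,70),(-75,-125,70),(-75,125,70)]: print(p,np.round(w2px(f,c2w(*p)),1))
E
```

```text
(0, -80, 84) [ 80. 145.]
(0, 103, 70) [337.2 142.5]
(0, -13, 70) [181.1 142.5]
(75, 125, 70) [358.  235.5]
(75, -125, 70) [ 49.6 235.4]
(-75, -125, 70) [ 8.1 31.6]
(-75, 125, 70) [377.3  31. ]
```

View pics/w1c.png

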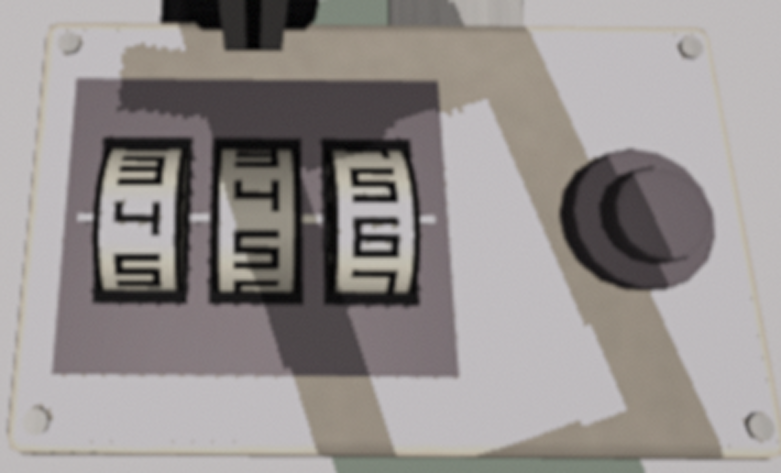

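View pics/u1.png

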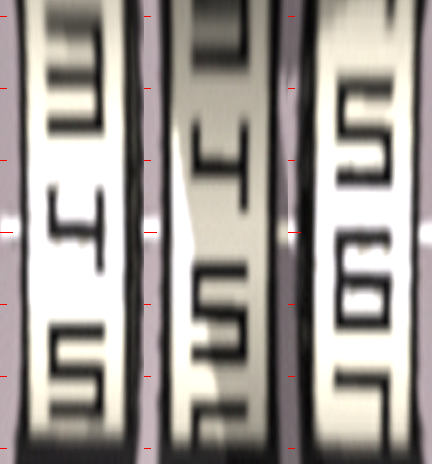

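Call:
play_rows:
  series:
    - {"x": -0.0363, "y": 0.0753, "z": 0, "ax": 0, "ay": 0, "az": 0, "hand": -1}
    - {"x": -0.0363, "y": 0.0753, "z": -0.04, "ax": 0, "ay": 0, "az": 0, "hand": -1}
    - {"x": 0, "y": 0, "z": -0.07, "ax": 0, "ay": 0, "az": 0, "hand": -1}
    - {"x": 0, "y": 0, "z": -0.05, "ax": 0, "ay": 0, "az": 0, "hand": -1}
    - {"x": 0, "y": 0, "z": -0.02, "ax": 0, "ay": 0, "az": 0, "hand": -1}
    - {"x": 0, "y": 0, "z": -0.01, "ax": 0, "ay": 0, "az": 0, "hand": -1}
    - {"x": 0, "y": 0, "z": -0.01, "ax": 0, "ay": 0, "az": 0, "hand": -1}
    - {"x": 0, "y": 0, "z": 0, "ax": 0, "ay": 0, "az": 0, "hand": -1}

```text
t: 3.2
tool_pos: [569.3, 64.9, 90.4]
eef_rot: [[0.0, 0.301, 0.954], [-0.0, 0.954, -0.301], [-1.0, 0.0, 0.0]]
wrist_force: [0.4, 0.7, 1.2]
gripper_width: -0.2
```

```bash
python3 -c "
from h import *
snap(2)"
```

```text
{'t': np.float64(3.25), 'tool_pos': array([569.27,  64.88,  90.54]), 'eef_rot': array([[ 0.  ,  0.3 ,  0.95],
       [ 0.  ,  0.95, -0.3 ],
       [-1.  ,  0.  ,  0.  ]]), 'wrist_force': array([ 0.1 ,  0.82, -0.23]), 'gripper_width': np.float64(-0.11)}
```

View pics/w2.png

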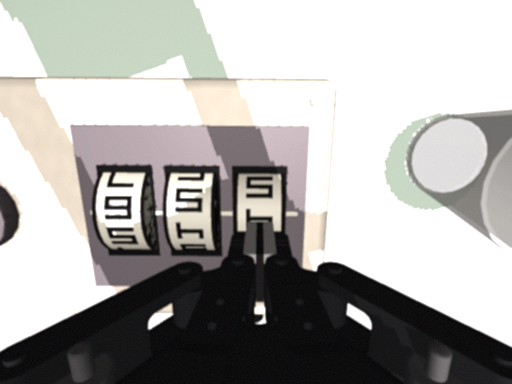

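Call:
play_rows:
  series:
    - {"x": 0, "y": 0, "z": -0.004, "ax": 0, "ay": 0, "az": 0, "hand": -1}
    - {"x": 0, "y": 0, "z": -0.004, "ax": 0, "ay": 0, "az": 0, "hand": -1}
    - {"x": 0, "y": 0, "z": -0.002, "ax": 0, "ay": 0, "az": 0, "hand": -1}
    - {"x": 0, "y": 0, "z": -0.002, "ax": 0, "ay": 0, "az": 0, "hand": -1}
    - {"x": 0, "y": 0, "z": -0.002, "ax": 0, "ay": 0, "az": 0, "hand": -1}
    - {"x": 0, "y": 0, "z": -0.002, "ax": 0, "ay": 0, "az": 0, "hand": -1}
    - {"x": 0, "y": 0, "z": 0, "ax": 0, "ay": 0, "az": 0, "hand": -1}
    - {"x": 0, "y": 0, "z": 0, "ax": 0, "ay": 0, "az": 0, "hand": -1}

```text
t: 4.25
tool_pos: [569.1, 65.0, 85.5]
eef_rot: [[0.0, 0.301, 0.954], [0.0, 0.954, -0.301], [-1.0, 0.0, 0.0]]
wrist_force: [0.8, 0.4, 0.5]
gripper_width: -0.1
```

Commanded z is 85.5 with no contact. I'll go down 1.5 mm more.

Call:
play_rows:
  series:
    - {"x": 0, "y": 0, "z": -0.001, "ax": 0, "ay": 0, "az": 0, "hand": -1}
    - {"x": 0, "y": 0, "z": -0.001, "ax": 0, "ay": 0, "az": 0, "hand": -1}
    - {"x": 0, "y": 0, "z": -0.001, "ax": 0, "ay": 0, "az": 0, "hand": -1}
    - {"x": 0, "y": 0, "z": -0.001, "ax": 0, "ay": 0, "az": 0, "hand": -1}
    - {"x": 0, "y": 0, "z": -0.001, "ax": 0, "ay": 0, "az": 0, "hand": -1}
    - {"x": 0, "y": 0, "z": 0, "ax": 0, "ay": 0, "az": 0, "hand": -1}
    - {"x": 0, "y": 0, "z": 0, "ax": 0, "ay": 0, "az": 0, "hand": -1}
    - {"x": 0, "y": 0, "z": 0, "ax": 0, "ay": 0, "az": 0, "hand": -1}

```text
t: 5.25
tool_pos: [569.0, 65.0, 84.0]
eef_rot: [[0.0, 0.301, 0.954], [0.0, 0.954, -0.301], [-1.0, 0.0, 0.0]]
wrist_force: [0.6, -0.5, -0.0]
gripper_width: 0.0
```

Call:
play_rows:
  series:
    - {"x": 0, "y": 0, "z": -0.001, "ax": 0, "ay": 0, "az": 0, "hand": -1}
    - {"x": 0, "y": 0, "z": 0, "ax": 0, "ay": 0, "az": 0, "hand": -1}
    - {"x": 0, "y": 0, "z": -0.001, "ax": 0, "ay": 0, "az": 0, "hand": -1}
    - {"x": 0, "y": 0, "z": 0, "ax": 0, "ay": 0, "az": 0, "hand": -1}
    - {"x": 0, "y": 0, "z": -0.001, "ax": 0, "ay": 0, "az": 0, "hand": -1}
    - {"x": 0, "y": 0, "z": 0, "ax": 0, "ay": 0, "az": 0, "hand": -1}
    - {"x": 0, "y": 0, "z": 0, "ax": 0, "ay": 0, "az": 0, "hand": -1}
    - {"x": 0, "y": 0, "z": 0, "ax": 0, "ay": 0, "az": 0, "hand": -1}

```text
t: 6.25
tool_pos: [569.1, 65.0, 83.9]
eef_rot: [[0.001, 0.301, 0.954], [0.0, 0.954, -0.301], [-1.0, 0.0, 0.0]]
wrist_force: [-1.9, 0.1, 8.4]
gripper_width: -0.2
```

Call:
play_rows:
  series:
    - {"x": 0, "y": 0, "z": -0.0006, "ax": 0, "ay": 0, "az": 0, "hand": -1}
    - {"x": -0.007, "y": 0.0022, "z": 0, "ax": 0, "ay": 0, "az": 0, "hand": -1}
    - {"x": -0.007, "y": 0.0022, "z": 0, "ax": 0, "ay": 0, "az": 0, "hand": -1}
    - {"x": -0.007, "y": 0.0022, "z": 0, "ax": 0, "ay": 0, "az": 0, "hand": -1}
    - {"x": -0.007, "y": 0.0022, "z": 0, "ax": 0, "ay": 0, "az": 0, "hand": -1}
    - {"x": 0, "y": 0, "z": 0, "ax": 0, "ay": 0, "az": 0, "hand": -1}
    - {"x": 0, "y": 0, "z": 0, "ax": 0, "ay": 0, "az": 0, "hand": -1}
    - {"x": 0, "y": 0, "z": 0, "ax": 0, "ay": 0, "az": 0, "hand": -1}

```text
t: 7.25
tool_pos: [563.0, 67.7, 84.0]
eef_rot: [[0.005, 0.301, 0.954], [0.0, 0.954, -0.301], [-1.0, 0.002, 0.005]]
wrist_force: [2.6, -0.9, 6.8]
gripper_width: 0.0
```

```bash
python3 -c "
from h import *
unwrap(snap(3),'pics/u3.png')"
```

```text
{'t': np.float64(7.3), 'tool_pos': array([562.96,  67.65,  83.94]), 'eef_rot': array([[ 0.  ,  0.3 ,  0.95],
       [ 0.  ,  0.95, -0.3 ],
       [-1.  ,  0.  ,  0.  ]]), 'wrist_force': array([ 3.36, -1.17,  5.99]), 'gripper_width': np.float64(0.24)}
```

View pics/u3.png

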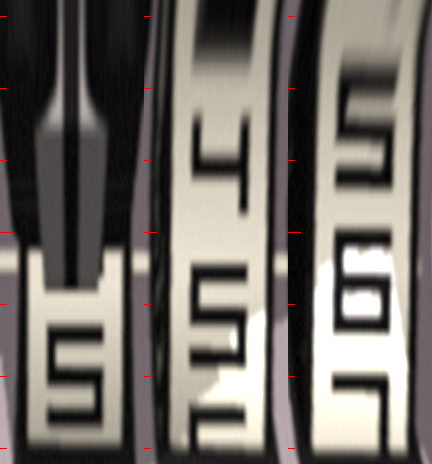

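Call:
play_rows:
  series:
    - {"x": 0, "y": 0, "z": -0.001, "ax": 0, "ay": 0, "az": 0, "hand": -1}
    - {"x": 0, "y": 0, "z": -0.0007, "ax": 0, "ay": 0, "az": 0, "hand": -1}
    - {"x": 0, "y": 0, "z": 0, "ax": 0, "ay": 0, "az": 0, "hand": -1}
    - {"x": -0.005, "y": 0.0016, "z": 0, "ax": 0, "ay": 0, "az": 0, "hand": -1}
    - {"x": -0.005, "y": 0.0016, "z": 0, "ax": 0, "ay": 0, "az": 0, "hand": -1}
    - {"x": -0.005, "y": 0.0016, "z": 0, "ax": 0, "ay": 0, "az": 0, "hand": -1}
    - {"x": 0, "y": 0, "z": 0, "ax": 0, "ay": 0, "az": 0, "hand": -1}
    - {"x": 0, "y": 0, "z": 0, "ax": 0, "ay": 0, "az": 0, "hand": -1}

```text
t: 8.3
tool_pos: [559.4, 69.0, 83.9]
eef_rot: [[0.007, 0.301, 0.954], [-0.0, 0.954, -0.301], [-1.0, 0.002, 0.006]]
wrist_force: [3.5, -0.8, 8.4]
gripper_width: 0.1
```

```bash
python3 -c "
from h import *
unwrap(snap(4),'pics/u4.png')"
```

```text
{'t': np.float64(8.35), 'tool_pos': array([559.44,  69.04,  83.89]), 'eef_rot': array([[ 0.01,  0.3 ,  0.95],
       [ 0.  ,  0.95, -0.3 ],
       [-1.  ,  0.  ,  0.01]]), 'wrist_force': array([ 3.57, -1.82,  7.33]), 'gripper_width': np.float64(-0.06)}
```

View pics/u4.png

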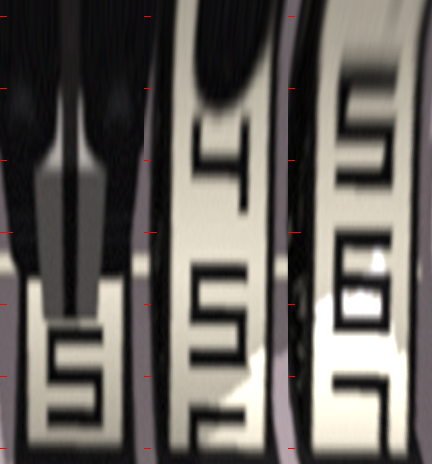

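Call:
play_rows:
  series:
    - {"x": 0, "y": 0, "z": -0.001, "ax": 0, "ay": 0, "az": 0, "hand": -1}
    - {"x": 0, "y": 0, "z": -0.001, "ax": 0, "ay": 0, "az": 0, "hand": -1}
    - {"x": 0, "y": 0, "z": 0, "ax": 0, "ay": 0, "az": 0, "hand": -1}
    - {"x": -0.004, "y": 0.0013, "z": 0, "ax": 0, "ay": 0, "az": 0, "hand": -1}
    - {"x": -0.004, "y": 0.0013, "z": 0, "ax": 0, "ay": 0, "az": 0, "hand": -1}
    - {"x": -0.004, "y": 0.0013, "z": 0, "ax": 0, "ay": 0, "az": 0, "hand": -1}
    - {"x": -0.004, "y": 0.0013, "z": 0, "ax": 0, "ay": 0, "az": 0, "hand": -1}
    - {"x": -0.004, "y": 0.0013, "z": 0, "ax": 0, "ay": 0, "az": 0, "hand": -1}

```text
t: 9.35
tool_pos: [554.4, 70.7, 83.7]
eef_rot: [[0.009, 0.301, 0.954], [-0.0, 0.954, -0.301], [-1.0, 0.002, 0.008]]
wrist_force: [5.6, -2.1, 7.8]
gripper_width: -0.1
```

```bash
python3 -c "
from h import *
unwrap(snap(5),'pics/u5.png')"
```

```text
{'t': np.float64(9.4), 'tool_pos': array([554.04,  70.8 ,  83.63]), 'eef_rot': array([[ 0.01,  0.3 ,  0.95],
       [-0.  ,  0.95, -0.3 ],
       [-1.  ,  0.  ,  0.01]]), 'wrist_force': array([ 2.95, -2.04,  9.06]), 'gripper_width': np.float64(-0.0)}
```

View pics/u5.png

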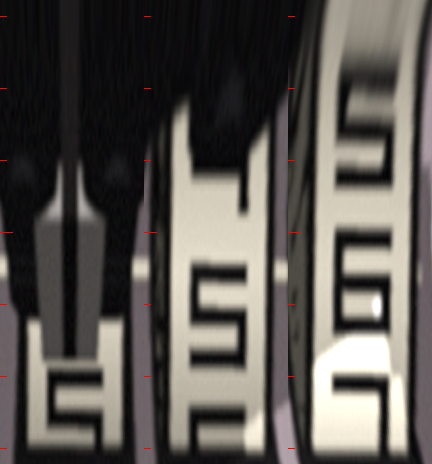

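Call:
play_rows:
  series:
    - {"x": -0.004, "y": 0.0013, "z": -0.001, "ax": 0, "ay": 0, "az": 0, "hand": -1}
    - {"x": -0.004, "y": 0.0013, "z": 0, "ax": 0, "ay": 0, "az": 0, "hand": -1}
    - {"x": -0.004, "y": 0.0013, "z": 0, "ax": 0, "ay": 0, "az": 0, "hand": -1}
    - {"x": 0, "y": 0, "z": 0, "ax": 0, "ay": 0, "az": 0, "hand": -1}
    - {"x": 0, "y": 0, "z": 0.03, "ax": 0, "ay": 0, "az": 0, "hand": -1}
    - {"x": 0.06, "y": -0.019, "z": 0, "ax": 0, "ay": 0, "az": 0, "hand": -1}
    - {"x": 0.06, "y": -0.019, "z": 0, "ax": 0, "ay": 0, "az": 0, "hand": -1}
    - {"x": 0, "y": 0, "z": 0, "ax": 0, "ay": 0, "az": 0, "hand": -1}

```text
t: 10.4
tool_pos: [583.0, 60.7, 90.2]
eef_rot: [[-0.001, 0.302, 0.953], [0.0, 0.953, -0.302], [-1.0, -0.0, -0.001]]
wrist_force: [1.1, 0.1, -0.5]
gripper_width: 0.1
```

```bash
python3 -c "
from h import *
unwrap(snap(6),'pics/u6.png')"
```

```text
{'t': np.float64(10.45), 'tool_pos': array([581.67,  60.87,  90.01]), 'eef_rot': array([[-0.  ,  0.3 ,  0.95],
       [ 0.  ,  0.95, -0.3 ],
       [-1.  , -0.  , -0.  ]]), 'wrist_force': array([ 0.6 , -0.55, -0.38]), 'gripper_width': np.float64(0.0)}
```

View pics/u6.png

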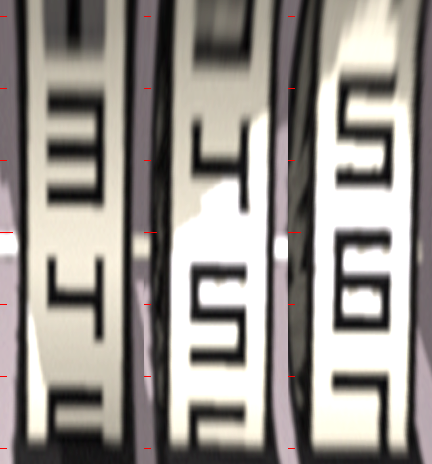

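Call:
play_rows:
  series:
    - {"x": -0.0543, "y": 0.017, "z": 0, "ax": 0, "ay": 0, "az": 0, "hand": -1}
    - {"x": 0, "y": 0, "z": -0.012, "ax": 0, "ay": 0, "az": 0, "hand": -1}
    - {"x": 0, "y": 0, "z": -0.008, "ax": 0, "ay": 0, "az": 0, "hand": -1}
    - {"x": 0, "y": 0, "z": -0.002, "ax": 0, "ay": 0, "az": 0, "hand": -1}
    - {"x": 0, "y": 0, "z": -0.002, "ax": 0, "ay": 0, "az": 0, "hand": -1}
    - {"x": 0, "y": 0, "z": -0.001, "ax": 0, "ay": 0, "az": 0, "hand": -1}
    - {"x": 0, "y": 0, "z": -0.001, "ax": 0, "ay": 0, "az": 0, "hand": -1}
    - {"x": 0, "y": 0, "z": 0, "ax": 0, "ay": 0, "az": 0, "hand": -1}

```text
t: 11.45
tool_pos: [565.6, 66.1, 83.9]
eef_rot: [[-0.001, 0.301, 0.954], [0.0, 0.954, -0.301], [-1.0, 0.0, -0.001]]
wrist_force: [-4.5, 0.1, 10.1]
gripper_width: 0.2
```

Call:
play_rows:
  series:
    - {"x": -0.0064, "y": 0.002, "z": -0.0008, "ax": 0, "ay": 0, "az": 0, "hand": -1}
    - {"x": -0.0064, "y": 0.002, "z": -0.0008, "ax": 0, "ay": 0, "az": 0, "hand": -1}
    - {"x": -0.0064, "y": 0.002, "z": -0.0008, "ax": 0, "ay": 0, "az": 0, "hand": -1}
    - {"x": -0.0064, "y": 0.002, "z": -0.0008, "ax": 0, "ay": 0, "az": 0, "hand": -1}
    - {"x": -0.0064, "y": 0.002, "z": 0, "ax": 0, "ay": 0, "az": 0, "hand": -1}
    - {"x": 0, "y": 0, "z": 0, "ax": 0, "ay": 0, "az": 0, "hand": -1}
    - {"x": 0, "y": 0, "z": 0, "ax": 0, "ay": 0, "az": 0, "hand": -1}
    - {"x": 0, "y": 0, "z": 0, "ax": 0, "ay": 0, "az": 0, "hand": -1}

```text
t: 12.45
tool_pos: [561.3, 68.4, 83.9]
eef_rot: [[0.009, 0.301, 0.954], [-0.001, 0.954, -0.301], [-1.0, 0.002, 0.009]]
wrist_force: [2.3, -1.7, 6.8]
gripper_width: -0.2
```

```bash
python3 -c "
from h import *
unwrap(snap(7),'pics/u7.png')"
```

```text
{'t': np.float64(12.5), 'tool_pos': array([561.32,  68.46,  83.91]), 'eef_rot': array([[ 0.01,  0.3 ,  0.95],
       [-0.  ,  0.95, -0.3 ],
       [-1.  ,  0.  ,  0.01]]), 'wrist_force': array([ 3.85, -1.61,  7.68]), 'gripper_width': np.float64(0.26)}
```

View pics/u7.png

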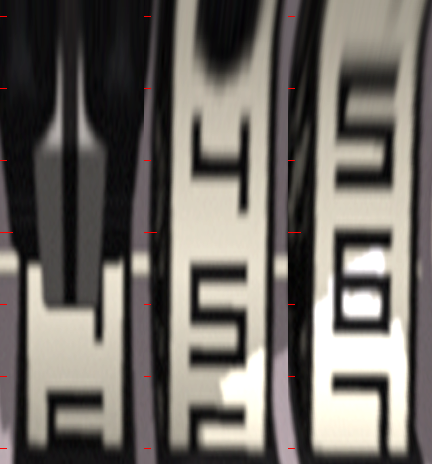

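Call:
play_rows:
  series:
    - {"x": 0, "y": 0, "z": -0.001, "ax": 0, "ay": 0, "az": 0, "hand": -1}
    - {"x": 0, "y": 0, "z": -0.001, "ax": 0, "ay": 0, "az": 0, "hand": -1}
    - {"x": -0.004, "y": 0.0013, "z": 0, "ax": 0, "ay": 0, "az": 0, "hand": -1}
    - {"x": -0.004, "y": 0.0013, "z": 0, "ax": 0, "ay": 0, "az": 0, "hand": -1}
    - {"x": -0.004, "y": 0.0013, "z": 0, "ax": 0, "ay": 0, "az": 0, "hand": -1}
    - {"x": -0.004, "y": 0.0013, "z": 0, "ax": 0, "ay": 0, "az": 0, "hand": -1}
    - {"x": -0.004, "y": 0.0013, "z": 0, "ax": 0, "ay": 0, "az": 0, "hand": -1}
    - {"x": -0.004, "y": 0.0013, "z": 0, "ax": 0, "ay": 0, "az": 0, "hand": -1}

```text
t: 13.5
tool_pos: [555.4, 70.4, 83.8]
eef_rot: [[0.012, 0.301, 0.954], [-0.001, 0.954, -0.301], [-1.0, 0.003, 0.012]]
wrist_force: [4.1, -2.7, 6.4]
gripper_width: 0.2
```

```bash
python3 -c "
from h import *
unwrap(snap(8),'pics/u8.png')"
```

```text
{'t': np.float64(13.55), 'tool_pos': array([555.17,  70.48,  83.74]), 'eef_rot': array([[ 0.01,  0.3 ,  0.95],
       [-0.  ,  0.95, -0.3 ],
       [-1.  ,  0.  ,  0.01]]), 'wrist_force': array([ 3.9 , -2.38,  7.44]), 'gripper_width': np.float64(0.14)}
```

View pics/u8.png

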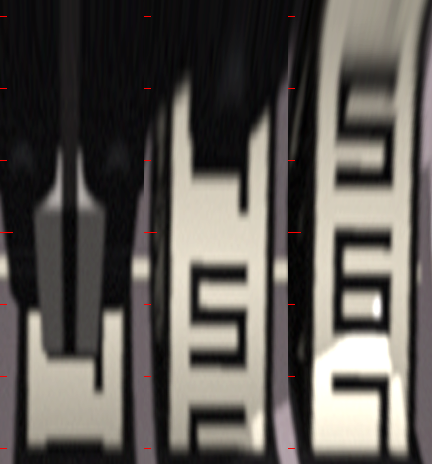

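Call:
play_rows:
  series:
    - {"x": -0.0042, "y": 0.0013, "z": 0, "ax": 0, "ay": 0, "az": 0, "hand": -1}
    - {"x": -0.0042, "y": 0.0013, "z": 0, "ax": 0, "ay": 0, "az": 0, "hand": -1}
    - {"x": -0.0042, "y": 0.0013, "z": 0, "ax": 0, "ay": 0, "az": 0, "hand": -1}
    - {"x": 0, "y": 0, "z": 0, "ax": 0, "ay": 0, "az": 0, "hand": -1}
    - {"x": 0, "y": 0, "z": 0.04, "ax": 0, "ay": 0, "az": 0, "hand": -1}
    - {"x": 0.1, "y": -0.0315, "z": 0.04, "ax": 0, "ay": 0, "az": 0, "hand": -1}
    - {"x": 0.1, "y": -0.0315, "z": 0.04, "ax": 0, "ay": 0, "az": 0, "hand": -1}
    - {"x": 0, "y": 0, "z": 0, "ax": 0, "ay": 0, "az": 0, "hand": -1}

```text
t: 14.55
tool_pos: [608.9, 52.9, 118.6]
eef_rot: [[0.004, 0.302, 0.953], [-0.0, 0.953, -0.302], [-1.0, 0.001, 0.004]]
wrist_force: [0.7, -0.1, 0.9]
gripper_width: 0.1
```

```bash
python3 -c "
from h import *
f=snap(9)
unwrap(f,'pics/u9.png')
for p in [(0,103,70),(0,64,70),(0,-13,70)]: print(w2px(f,c2w(*p)))
c=cv2.rotate(f['img'][30:245,150:420],cv2.ROTATE_180)
cv2.imwrite('pics/w9c.png',cv2.resize(c,None,fx=2.7,fy=2.7,interpolation=cv2.INTER_CUBIC))
"
```

```text
{'t': np.float64(14.6), 'tool_pos': array([606.3 ,  53.22, 117.57]), 'eef_rot': array([[ 0.  ,  0.3 ,  0.95],
       [ 0.  ,  0.95, -0.3 ],
       [-1.  ,  0.  ,  0.  ]]), 'wrist_force': array([-0.51, -0.03,  0.01]), 'gripper_width': np.float64(0.03)}
(np.float64(290.5825282416086), np.float64(132.4330144179568))
(np.float64(229.3792061750549), np.float64(132.53009894651302))
(np.float64(108.53840590688853), np.float64(132.72178416437794))
```

View pics/u9.png

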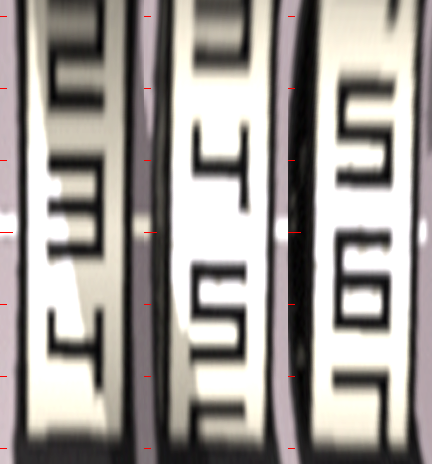

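View pics/w9c.png

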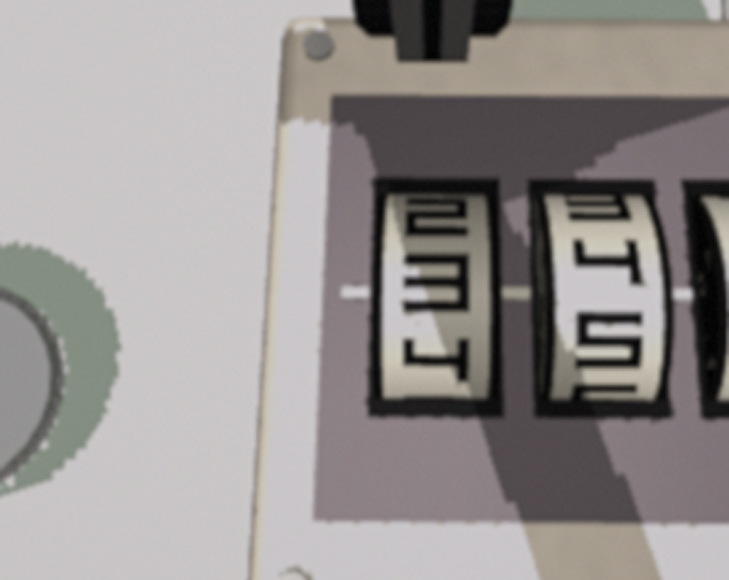

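```bash
cat >> h.py <<'E'
def fix(f,vobs,y=64):
    """shift model C0 along console x so index line at y matches image row"""
    global C0
    from scipy.optimize import brentq
    base=c2w(0,0,0)[:2]
    ex=np.array([np.cos(TH),np.sin(TH)])
    def g(d):
        p=c2w(d,y,70); return w2px(f,p)[1]-vobs
    d=brentq(g,-10,10); C0=C0+d*ex; return d
E
python3 -c "
from h import *
import pickle
f=pickle.load(open('w.pkl','rb'))
print(fix(f,136.0)); unwrap(f,'pics/u9b.png')
"
```

```text
2.1925305507603716
```

View pics/u9b.png

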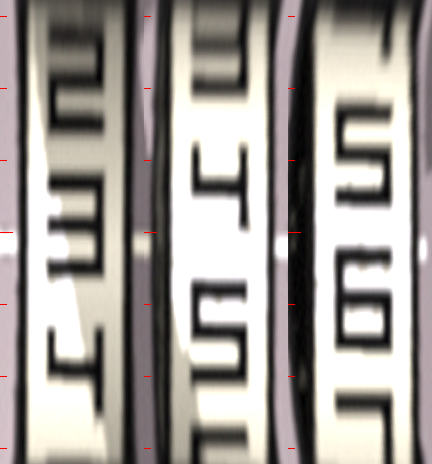

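Call:
play_rows:
  series:
    - {"x": -0.107, "y": -0.0327, "z": 0, "ax": 0, "ay": 0, "az": 0, "hand": -1}
    - {"x": -0.107, "y": -0.0327, "z": 0, "ax": 0, "ay": 0, "az": 0, "hand": -1}
    - {"x": 0, "y": 0, "z": -0.06, "ax": 0, "ay": 0, "az": 0, "hand": -1}
    - {"x": 0, "y": 0, "z": -0.03, "ax": 0, "ay": 0, "az": 0, "hand": -1}
    - {"x": 0, "y": 0, "z": -0.0177, "ax": 0, "ay": 0, "az": 0, "hand": -1}
    - {"x": 0, "y": 0, "z": -0.002, "ax": 0, "ay": 0, "az": 0, "hand": -1}
    - {"x": 0, "y": 0, "z": -0.002, "ax": 0, "ay": 0, "az": 0, "hand": -1}
    - {"x": 0, "y": 0, "z": -0.001, "ax": 0, "ay": 0, "az": 0, "hand": -1}

```text
t: 15.6
tool_pos: [541.6, 34.1, 83.8]
eef_rot: [[0.0, 0.301, 0.954], [0.0, 0.954, -0.301], [-1.0, 0.0, 0.0]]
wrist_force: [-2.5, 1.2, 4.1]
gripper_width: 0.0
```

Call:
play_rows:
  series:
    - {"x": 0, "y": 0, "z": -0.001, "ax": 0, "ay": 0, "az": 0, "hand": -1}
    - {"x": 0, "y": 0, "z": -0.001, "ax": 0, "ay": 0, "az": 0, "hand": -1}
    - {"x": 0.005, "y": -0.0016, "z": 0, "ax": 0, "ay": 0, "az": 0, "hand": -1}
    - {"x": 0.005, "y": -0.0016, "z": 0, "ax": 0, "ay": 0, "az": 0, "hand": -1}
    - {"x": 0.005, "y": -0.0016, "z": 0, "ax": 0, "ay": 0, "az": 0, "hand": -1}
    - {"x": 0.005, "y": -0.0016, "z": 0, "ax": 0, "ay": 0, "az": 0, "hand": -1}
    - {"x": 0, "y": 0, "z": 0, "ax": 0, "ay": 0, "az": 0, "hand": -1}
    - {"x": 0, "y": 0, "z": 0, "ax": 0, "ay": 0, "az": 0, "hand": -1}

```text
t: 16.6
tool_pos: [546.6, 32.4, 83.9]
eef_rot: [[-0.001, 0.301, 0.954], [0.001, 0.954, -0.301], [-1.0, 0.0, -0.001]]
wrist_force: [-5.0, 2.2, 12.2]
gripper_width: -0.1
```

```bash
python3 -c "
from h import *
unwrap(snap(10),'pics/u10.png')"
```

```text
{'t': np.float64(16.65), 'tool_pos': array([546.65,  32.44,  83.86]), 'eef_rot': array([[-0.  ,  0.3 ,  0.95],
       [ 0.  ,  0.95, -0.3 ],
       [-1.  ,  0.  , -0.  ]]), 'wrist_force': array([-3.36,  1.09, 11.37]), 'gripper_width': np.float64(-0.06)}
```

View pics/u10.png

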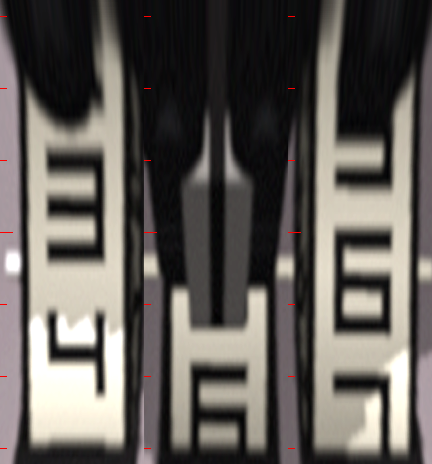

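Call:
play_rows:
  series:
    - {"x": 0.005, "y": -0.0016, "z": 0.0003, "ax": 0, "ay": 0, "az": 0, "hand": -1}
    - {"x": 0.005, "y": -0.0016, "z": 0.0003, "ax": 0, "ay": 0, "az": 0, "hand": -1}
    - {"x": 0.005, "y": -0.0016, "z": 0, "ax": 0, "ay": 0, "az": 0, "hand": -1}
    - {"x": 0.005, "y": -0.0016, "z": 0, "ax": 0, "ay": 0, "az": 0, "hand": -1}
    - {"x": 0.005, "y": -0.0016, "z": 0, "ax": 0, "ay": 0, "az": 0, "hand": -1}
    - {"x": 0.005, "y": -0.0016, "z": 0, "ax": 0, "ay": 0, "az": 0, "hand": -1}
    - {"x": 0.005, "y": -0.0016, "z": 0, "ax": 0, "ay": 0, "az": 0, "hand": -1}
    - {"x": 0, "y": 0, "z": 0, "ax": 0, "ay": 0, "az": 0, "hand": -1}

```text
t: 17.65
tool_pos: [556.9, 29.1, 83.9]
eef_rot: [[-0.002, 0.301, 0.954], [0.001, 0.954, -0.301], [-1.0, 0.0, -0.002]]
wrist_force: [-5.6, 1.7, 10.4]
gripper_width: 0.2
```

```bash
python3 -c "
from h import *
unwrap(snap(11),'pics/u11.png')"
```

```text
{'t': np.float64(17.7), 'tool_pos': array([556.88,  29.1 ,  83.85]), 'eef_rot': array([[-0.  ,  0.3 ,  0.95],
       [ 0.  ,  0.95, -0.3 ],
       [-1.  ,  0.  , -0.  ]]), 'wrist_force': array([-5.27,  0.78,  9.5 ]), 'gripper_width': np.float64(-0.1)}
```

View pics/u11.png

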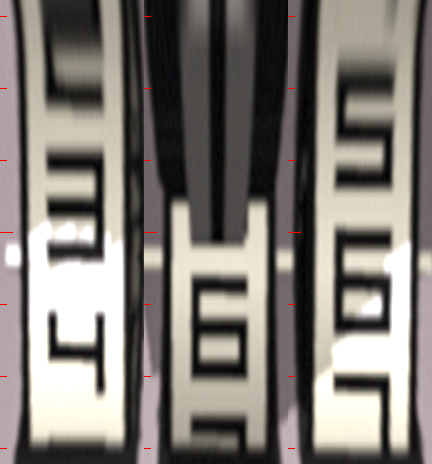

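Call:
play_rows:
  series:
    - {"x": 0.005, "y": -0.0016, "z": 0, "ax": 0, "ay": 0, "az": 0, "hand": -1}
    - {"x": 0.005, "y": -0.0016, "z": 0, "ax": 0, "ay": 0, "az": 0, "hand": -1}
    - {"x": 0, "y": 0, "z": 0.02, "ax": 0, "ay": 0, "az": 0, "hand": -1}
    - {"x": -0.051, "y": 0.0161, "z": 0, "ax": 0, "ay": 0, "az": 0, "hand": -1}
    - {"x": 0, "y": 0, "z": -0.012, "ax": 0, "ay": 0, "az": 0, "hand": -1}
    - {"x": 0, "y": 0, "z": -0.004, "ax": 0, "ay": 0, "az": 0, "hand": -1}
    - {"x": 0, "y": 0, "z": -0.003, "ax": 0, "ay": 0, "az": 0, "hand": -1}
    - {"x": 0, "y": 0, "z": -0.001, "ax": 0, "ay": 0, "az": 0, "hand": -1}

```text
t: 18.7
tool_pos: [544.8, 32.6, 83.8]
eef_rot: [[-0.001, 0.301, 0.954], [0.0, 0.954, -0.301], [-1.0, -0.0, -0.001]]
wrist_force: [-5.1, 0.3, 13.0]
gripper_width: -0.3
```

```bash
python3 -c "
from h import *
unwrap(snap(12),'pics/u12.png')"
```

```text
{'t': np.float64(18.75), 'tool_pos': array([544.84,  32.65,  83.85]), 'eef_rot': array([[-0.  ,  0.3 ,  0.95],
       [ 0.  ,  0.95, -0.3 ],
       [-1.  , -0.  , -0.  ]]), 'wrist_force': array([-5.02,  0.58, 10.74]), 'gripper_width': np.float64(-0.07)}
```

View pics/u12.png

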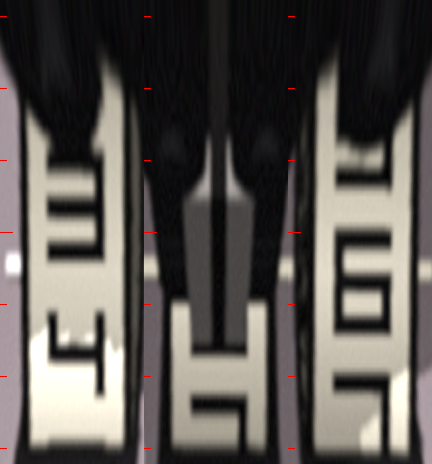

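Call:
play_rows:
  series:
    - {"x": 0.005, "y": -0.0016, "z": 0, "ax": 0, "ay": 0, "az": 0, "hand": -1}
    - {"x": 0.005, "y": -0.0016, "z": 0, "ax": 0, "ay": 0, "az": 0, "hand": -1}
    - {"x": 0.005, "y": -0.0016, "z": 0, "ax": 0, "ay": 0, "az": 0, "hand": -1}
    - {"x": 0.005, "y": -0.0016, "z": 0, "ax": 0, "ay": 0, "az": 0, "hand": -1}
    - {"x": 0.005, "y": -0.0016, "z": 0, "ax": 0, "ay": 0, "az": 0, "hand": -1}
    - {"x": 0.005, "y": -0.0016, "z": 0, "ax": 0, "ay": 0, "az": 0, "hand": -1}
    - {"x": 0.005, "y": -0.0016, "z": 0, "ax": 0, "ay": 0, "az": 0, "hand": -1}
    - {"x": 0, "y": 0, "z": 0, "ax": 0, "ay": 0, "az": 0, "hand": -1}

```text
t: 19.75
tool_pos: [555.1, 29.3, 83.8]
eef_rot: [[-0.002, 0.301, 0.954], [0.0, 0.954, -0.301], [-1.0, -0.0, -0.002]]
wrist_force: [-5.3, 0.7, 11.4]
gripper_width: 0.1
```

```bash
python3 -c "
from h import *
unwrap(snap(13),'pics/u13.png')"
```

```text
{'t': np.float64(19.8), 'tool_pos': array([555.12,  29.29,  83.83]), 'eef_rot': array([[-0.  ,  0.3 ,  0.95],
       [ 0.  ,  0.95, -0.3 ],
       [-1.  , -0.  , -0.  ]]), 'wrist_force': array([-6.37,  0.43, 12.22]), 'gripper_width': np.float64(0.32)}
```

View pics/u13.png

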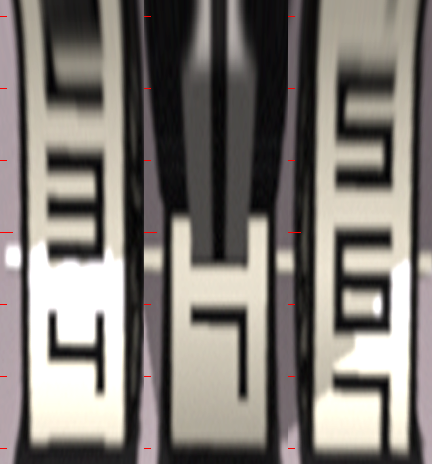

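Call:
play_rows:
  series:
    - {"x": 0, "y": 0, "z": 0.05, "ax": 0, "ay": 0, "az": 0, "hand": -1}
    - {"x": -0.0267, "y": -0.1237, "z": 0, "ax": 0, "ay": 0, "az": 0, "hand": -1}
    - {"x": 0, "y": 0, "z": -0.02, "ax": 0, "ay": 0, "az": 0, "hand": -1}
    - {"x": 0, "y": 0, "z": -0.015, "ax": 0, "ay": 0, "az": 0, "hand": -1}
    - {"x": 0, "y": 0, "z": -0.01, "ax": 0, "ay": 0, "az": 0, "hand": -1}
    - {"x": 0, "y": 0, "z": -0.003, "ax": 0, "ay": 0, "az": 0, "hand": -1}
    - {"x": 0, "y": 0, "z": -0.002, "ax": 0, "ay": 0, "az": 0, "hand": -1}
    - {"x": 0, "y": 0, "z": 0, "ax": 0, "ay": 0, "az": 0, "hand": -1}

```text
t: 20.8
tool_pos: [548.3, -7.4, 83.8]
eef_rot: [[0.0, 0.3, 0.954], [-0.0, 0.954, -0.3], [-1.0, 0.0, 0.0]]
wrist_force: [-2.4, -0.6, 7.5]
gripper_width: 0.1
```

Call:
play_rows:
  series:
    - {"x": -0.004, "y": 0.0013, "z": -0.0015, "ax": 0, "ay": 0, "az": 0, "hand": -1}
    - {"x": -0.004, "y": 0.0013, "z": -0.0015, "ax": 0, "ay": 0, "az": 0, "hand": -1}
    - {"x": -0.004, "y": 0.0013, "z": -0.0015, "ax": 0, "ay": 0, "az": 0, "hand": -1}
    - {"x": -0.004, "y": 0.0013, "z": -0.0015, "ax": 0, "ay": 0, "az": 0, "hand": -1}
    - {"x": -0.004, "y": 0.0013, "z": 0, "ax": 0, "ay": 0, "az": 0, "hand": -1}
    - {"x": -0.004, "y": 0.0013, "z": 0, "ax": 0, "ay": 0, "az": 0, "hand": -1}
    - {"x": -0.004, "y": 0.0013, "z": 0, "ax": 0, "ay": 0, "az": 0, "hand": -1}
    - {"x": -0.004, "y": 0.0013, "z": 0, "ax": 0, "ay": 0, "az": 0, "hand": -1}

```text
t: 21.8
tool_pos: [544.5, -6.0, 83.9]
eef_rot: [[0.012, 0.3, 0.954], [-0.003, 0.954, -0.3], [-1.0, 0.001, 0.012]]
wrist_force: [4.1, -4.2, 10.5]
gripper_width: -0.2
```

```bash
python3 -c "
from h import *
unwrap(snap(14),'pics/u14.png')"
```

```text
{'t': np.float64(21.85), 'tool_pos': array([544.28,  -5.96,  83.92]), 'eef_rot': array([[ 0.01,  0.3 ,  0.95],
       [-0.  ,  0.95, -0.3 ],
       [-1.  ,  0.  ,  0.01]]), 'wrist_force': array([ 3.81, -3.87, 10.91]), 'gripper_width': np.float64(0.03)}
```

View pics/u14.png

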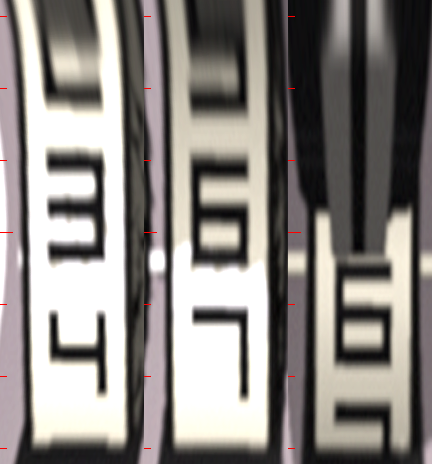

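Call:
play_rows:
  series:
    - {"x": -0.0057, "y": 0.0018, "z": 0, "ax": 0, "ay": 0, "az": 0, "hand": -1}
    - {"x": -0.0057, "y": 0.0018, "z": 0, "ax": 0, "ay": 0, "az": 0, "hand": -1}
    - {"x": -0.0057, "y": 0.0018, "z": 0, "ax": 0, "ay": 0, "az": 0, "hand": -1}
    - {"x": -0.0057, "y": 0.0018, "z": 0, "ax": 0, "ay": 0, "az": 0, "hand": -1}
    - {"x": -0.0057, "y": 0.0018, "z": 0, "ax": 0, "ay": 0, "az": 0, "hand": -1}
    - {"x": -0.0057, "y": 0.0018, "z": 0, "ax": 0, "ay": 0, "az": 0, "hand": -1}
    - {"x": -0.0057, "y": 0.0018, "z": 0, "ax": 0, "ay": 0, "az": 0, "hand": -1}
    - {"x": -0.0057, "y": 0.0018, "z": 0, "ax": 0, "ay": 0, "az": 0, "hand": -1}

```text
t: 22.85
tool_pos: [530.4, -1.5, 83.6]
eef_rot: [[0.011, 0.3, 0.954], [-0.003, 0.954, -0.3], [-1.0, 0.001, 0.011]]
wrist_force: [3.5, -3.5, 7.5]
gripper_width: 0.2
```

```bash
python3 -c "
from h import *
unwrap(snap(15),'pics/u15.png')"
```

```text
{'t': np.float64(22.9), 'tool_pos': array([529.93,  -1.22,  83.5 ]), 'eef_rot': array([[ 0.01,  0.3 ,  0.95],
       [-0.  ,  0.95, -0.3 ],
       [-1.  ,  0.  ,  0.01]]), 'wrist_force': array([ 3.72, -3.63,  9.96]), 'gripper_width': np.float64(-0.34)}
```

View pics/u15.png

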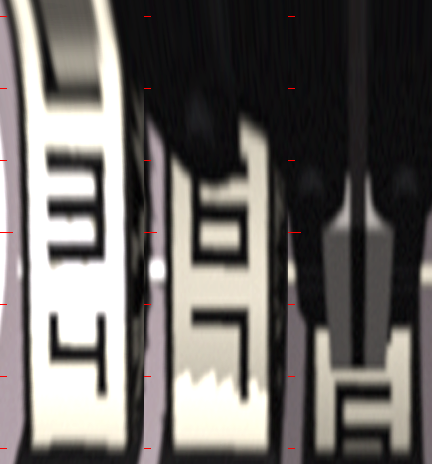

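Call:
play_rows:
  series:
    - {"x": 0, "y": 0, "z": 0.04, "ax": 0, "ay": 0, "az": 0, "hand": -1}
    - {"x": 0.0617, "y": -0.0197, "z": 0, "ax": 0, "ay": 0, "az": 0, "hand": -1}
    - {"x": 0, "y": 0, "z": 0, "ax": 0, "ay": 0, "az": 0, "hand": -1}
    - {"x": 0, "y": 0, "z": -0.02, "ax": 0, "ay": 0, "az": 0, "hand": -1}
    - {"x": 0, "y": 0, "z": -0.009, "ax": 0, "ay": 0, "az": 0, "hand": -1}
    - {"x": 0, "y": 0, "z": -0.003, "ax": 0, "ay": 0, "az": 0, "hand": -1}
    - {"x": 0, "y": 0, "z": -0.002, "ax": 0, "ay": 0, "az": 0, "hand": -1}
    - {"x": 0, "y": 0, "z": 0, "ax": 0, "ay": 0, "az": 0, "hand": -1}

```text
t: 23.9
tool_pos: [541.8, -6.0, 83.8]
eef_rot: [[-0.002, 0.301, 0.954], [0.0, 0.954, -0.301], [-1.0, -0.0, -0.002]]
wrist_force: [-4.3, 0.3, 11.7]
gripper_width: 0.0
```

Call:
play_rows:
  series:
    - {"x": -0.004, "y": 0.0013, "z": -0.0015, "ax": 0, "ay": 0, "az": 0, "hand": -1}
    - {"x": -0.004, "y": 0.0013, "z": -0.0015, "ax": 0, "ay": 0, "az": 0, "hand": -1}
    - {"x": -0.004, "y": 0.0013, "z": -0.0015, "ax": 0, "ay": 0, "az": 0, "hand": -1}
    - {"x": -0.004, "y": 0.0013, "z": -0.0015, "ax": 0, "ay": 0, "az": 0, "hand": -1}
    - {"x": -0.004, "y": 0.0013, "z": 0, "ax": 0, "ay": 0, "az": 0, "hand": -1}
    - {"x": -0.004, "y": 0.0013, "z": 0, "ax": 0, "ay": 0, "az": 0, "hand": -1}
    - {"x": -0.004, "y": 0.0013, "z": 0, "ax": 0, "ay": 0, "az": 0, "hand": -1}
    - {"x": -0.004, "y": 0.0013, "z": 0, "ax": 0, "ay": 0, "az": 0, "hand": -1}

```text
t: 24.9
tool_pos: [538.9, -4.9, 83.8]
eef_rot: [[0.011, 0.3, 0.954], [-0.003, 0.954, -0.3], [-1.0, 0.0, 0.011]]
wrist_force: [3.9, -4.8, 10.9]
gripper_width: -0.1
```

```bash
python3 -c "
from h import *
unwrap(snap(16),'pics/u16.png')"
```

```text
{'t': np.float64(24.95), 'tool_pos': array([538.63,  -4.89,  83.84]), 'eef_rot': array([[ 0.01,  0.3 ,  0.95],
       [-0.  ,  0.95, -0.3 ],
       [-1.  ,  0.  ,  0.01]]), 'wrist_force': array([ 3.74, -2.94, 11.  ]), 'gripper_width': np.float64(0.07)}
```

View pics/u16.png

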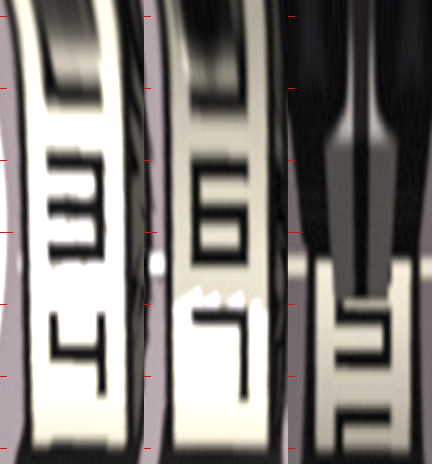

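Call:
play_rows:
  series:
    - {"x": -0.0041, "y": 0.0013, "z": 0, "ax": 0, "ay": 0, "az": 0, "hand": -1}
    - {"x": -0.0041, "y": 0.0013, "z": 0, "ax": 0, "ay": 0, "az": 0, "hand": -1}
    - {"x": -0.0041, "y": 0.0013, "z": 0, "ax": 0, "ay": 0, "az": 0, "hand": -1}
    - {"x": -0.0041, "y": 0.0013, "z": 0, "ax": 0, "ay": 0, "az": 0, "hand": -1}
    - {"x": 0, "y": 0, "z": 0.07, "ax": 0, "ay": 0, "az": 0, "hand": -1}
    - {"x": 0.128, "y": 0.0255, "z": 0.03, "ax": 0, "ay": 0, "az": 0, "hand": -1}
    - {"x": 0.128, "y": 0.0255, "z": 0, "ax": 0, "ay": 0, "az": 0, "hand": -1}
    - {"x": 0, "y": 0, "z": 0, "ax": 0, "ay": 0, "az": 0, "hand": -1}

```text
t: 25.95
tool_pos: [608.4, 14.1, 111.0]
eef_rot: [[0.003, 0.3, 0.954], [0.0, 0.954, -0.3], [-1.0, 0.001, 0.003]]
wrist_force: [0.1, -0.2, -0.5]
gripper_width: -0.3
```

```bash
python3 -c "
from h import *
f=snap(17)
print(w2px(f,c2w(0,64,70)))
c=cv2.rotate(f['img'][50:200,150:370],cv2.ROTATE_180)
cv2.imwrite('pics/w17c.png',cv2.resize(c,None,fx=3.6,fy=3.6,interpolation=cv2.INTER_CUBIC))
"
```

```text
{'t': np.float64(26.0), 'tool_pos': array([605.73,  13.86, 110.46]), 'eef_rot': array([[-0.  ,  0.3 ,  0.95],
       [ 0.  ,  0.95, -0.3 ],
       [-1.  , -0.  , -0.  ]]), 'wrist_force': array([-1.39,  0.5 , -0.07]), 'gripper_width': np.float64(-0.06)}
(np.float64(289.48285809696307), np.float64(115.01541430200233))
```

View pics/w17c.png

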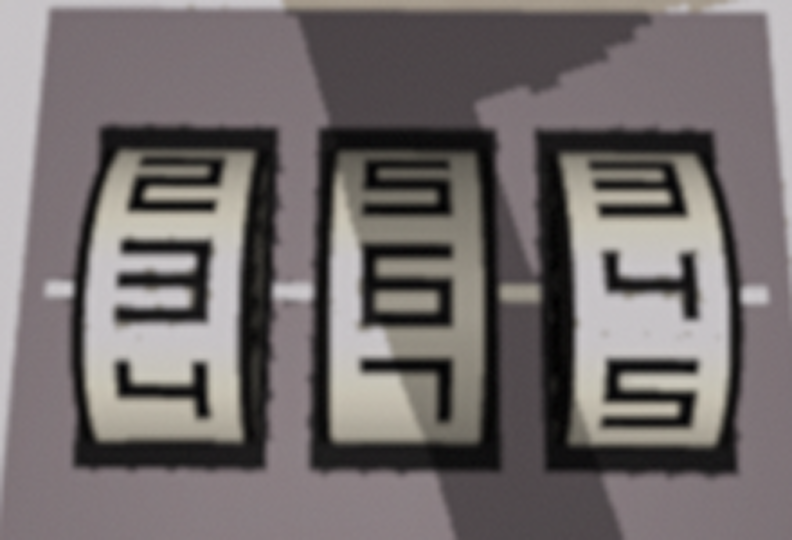

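```bash
python3 -c "
from h import *
import pickle
f=pickle.load(open('w.pkl','rb'))
# measure index line rows in raw image, columns between wheels
g=f['img'].max(2).astype(float)
for y in (103,64,26,-13):
    u,v=w2px(f,c2w(2,y,70)); u=int(round(u)); s=g[105:132,u-1:u+2].mean(1); b=np.median(s); w=np.clip(s-b-15,0,None); print(y,u,(w*np.arange(105,132)).sum()/w.sum(), s.astype(int).tolist())
print(fix(f,118.25)); unwrap(f,'pics/u17.png')
i=cv2.imread('pics/u17.png'); cv2.imwrite('pics/u17b.png',cv2.resize(i[100:400],None,fx=1.8,fy=1.8))
"
```

```text
103 354 119.17057902973399 [128, 128, 128, 128, 127, 128, 127, 128, 127, 127, 127, 134, 161, 191, 200, 197, 176, 142, 125, 125, 126, 125, 125, 125, 125, 125, 126]
64 289 118.52118644067795 [136, 136, 136, 137, 136, 136, 136, 137, 135, 129, 120, 142, 181, 198, 198, 182, 151, 131, 132, 135, 135, 135, 134, 134, 134, 134, 134]
26 227 118.04806408544727 [82, 81, 81, 81, 81, 81, 81, 81, 80, 83, 98, 129, 150, 157, 153, 134, 98, 80, 78, 80, 80, 80, 80, 79, 80, 80, 79]
-13 162 117.4632587859425 [106, 104, 104, 103, 105, 107, 110, 111, 109, 115, 146, 180, 191, 189, 175, 146, 120, 117, 120, 121, 123, 123, 124, 125, 125, 125, 125]
1.9021162644209724
```

View pics/u17.png

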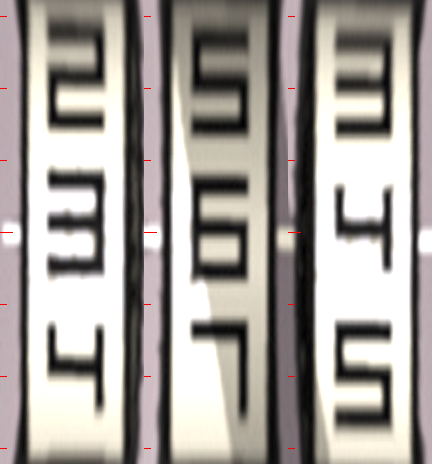

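```bash
python3 -c "
from h import *
import pickle
f=pickle.load(open('w.pkl','rb'))
u,v=w2px(f,c2w(2,-80,88)); print(u,v)
for du in(-20,-10,-5,0,5,10,20,40): 
  for dv in (0,):
    if u+du>=0: print(du,px2w(f,u+du,v+dv).round(1))
print(px2w(f,*w2px(f,c2w(2,45,84))))
" ; echo
```

```text
28.79991874493149 120.0310004421832
-20 [511.1 -94.6  93.1]
-10 [512.3 -90.9  91.4]
-5 [513.3 -87.6  92.3]
0 [514.1 -85.3  92.1]
5 [514.7 -83.3  91.4]
10 [515.4 -81.2  90.7]
20 [517.1 -76.   90.8]
40 [519.1 -71.3  81.8]
[550.97064882  30.90270089  83.35895441]
```

Call:
play_rows:
  series:
    - {"x": -0.1038, "y": -0.1126, "z": 0, "ax": 0, "ay": 0, "az": 0, "hand": -1}
    - {"x": -0.1038, "y": -0.1126, "z": 0, "ax": 0, "ay": 0, "az": 0, "hand": -1}
    - {"x": -0.1038, "y": -0.1126, "z": 0, "ax": 0, "ay": 0, "az": 0, "hand": -1}
    - {"x": 0, "y": 0, "z": -0.02, "ax": 0, "ay": 0, "az": 0, "hand": -1}
    - {"x": 0, "y": 0, "z": 0, "ax": 0, "ay": 0, "az": 0, "hand": -1}
    - {"x": 0, "y": 0, "z": 0, "ax": 0, "ay": 0, "az": 0, "hand": -1}
    - {"x": 0, "y": 0, "z": 0, "ax": 0, "ay": 0, "az": 0, "hand": -1}
    - {"x": 0, "y": 0, "z": 0, "ax": 0, "ay": 0, "az": 0, "hand": -1}

```text
t: 27.0
tool_pos: [512.7, -87.3, 105.1]
eef_rot: [[0.0, 0.3, 0.954], [-0.0, 0.954, -0.3], [-1.0, 0.0, 0.0]]
wrist_force: [0.0, -0.5, -0.2]
gripper_width: -0.5
```

```bash
python3 -c "
from h import *
f=snap(18)
f=arm.grab_frame('top')
cv2.imwrite('pics/top18.png',cv2.convertScaleAbs(cv2.resize(f['img'][180:295,195:335],None,fx=5,fy=5,interpolation=cv2.INTER_CUBIC),alpha=1.6))
"
```

```text
{'t': np.float64(27.05), 'tool_pos': array([512.63, -87.4 , 105.12]), 'eef_rot': array([[ 0.  ,  0.3 ,  0.95],
       [-0.  ,  0.95, -0.3 ],
       [-1.  ,  0.  ,  0.  ]]), 'wrist_force': array([-0.44,  0.49, -0.58]), 'gripper_width': np.float64(-0.02)}
```

View pics/w18.png

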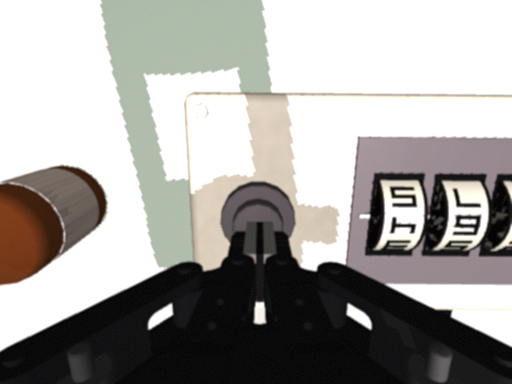

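View pics/top18.png

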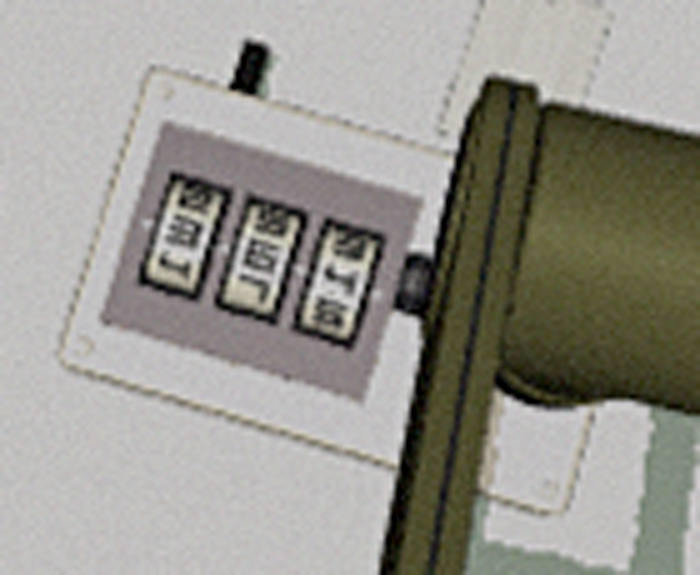

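Call:
play_rows:
  series:
    - {"x": 0, "y": 0, "z": -0.015, "ax": 0, "ay": 0, "az": 0, "hand": -1}
    - {"x": 0, "y": 0, "z": -0.012, "ax": 0, "ay": 0, "az": 0, "hand": -1}
    - {"x": 0, "y": 0, "z": -0.006, "ax": 0, "ay": 0, "az": 0, "hand": -1}
    - {"x": 0, "y": 0, "z": -0.003, "ax": 0, "ay": 0, "az": 0, "hand": -1}
    - {"x": 0, "y": 0, "z": -0.003, "ax": 0, "ay": 0, "az": 0, "hand": -1}
    - {"x": 0, "y": 0, "z": -0.003, "ax": 0, "ay": 0, "az": 0, "hand": -1}
    - {"x": 0, "y": 0, "z": 0, "ax": 0, "ay": 0, "az": 0, "hand": -1}
    - {"x": 0, "y": 0, "z": 0, "ax": 0, "ay": 0, "az": 0, "hand": -1}

```text
t: 28.1
tool_pos: [512.3, -87.8, 92.6]
eef_rot: [[0.0, 0.301, 0.954], [-0.0, 0.954, -0.301], [-1.0, 0.0, 0.0]]
wrist_force: [-0.1, 0.5, -0.0]
gripper_width: 0.3
```

Call:
play_rows:
  series:
    - {"x": 0, "y": 0, "z": -0.002, "ax": 0, "ay": 0, "az": 0, "hand": -1}
    - {"x": 0, "y": 0, "z": -0.002, "ax": 0, "ay": 0, "az": 0, "hand": -1}
    - {"x": 0, "y": 0, "z": -0.002, "ax": 0, "ay": 0, "az": 0, "hand": -1}
    - {"x": 0, "y": 0, "z": -0.002, "ax": 0, "ay": 0, "az": 0, "hand": -1}
    - {"x": 0, "y": 0, "z": -0.002, "ax": 0, "ay": 0, "az": 0, "hand": -1}
    - {"x": 0, "y": 0, "z": -0.002, "ax": 0, "ay": 0, "az": 0, "hand": -1}
    - {"x": 0, "y": 0, "z": 0, "ax": 0, "ay": 0, "az": 0, "hand": -1}
    - {"x": 0, "y": 0, "z": 0, "ax": 0, "ay": 0, "az": 0, "hand": -1}

```text
t: 29.1
tool_pos: [512.3, -87.8, 89.0]
eef_rot: [[0.0, 0.301, 0.954], [-0.0, 0.954, -0.301], [-1.0, 0.0, 0.0]]
wrist_force: [1.2, 0.2, 1.2]
gripper_width: 0.1
```

Call:
play_rows:
  series:
    - {"x": 0, "y": 0, "z": -0.002, "ax": 0, "ay": 0, "az": 0, "hand": -1}
    - {"x": 0, "y": 0, "z": -0.002, "ax": 0, "ay": 0, "az": 0, "hand": -1}
    - {"x": 0, "y": 0, "z": -0.002, "ax": 0, "ay": 0, "az": 0, "hand": -1}
    - {"x": 0, "y": 0, "z": -0.002, "ax": 0, "ay": 0, "az": 0, "hand": -1}
    - {"x": 0, "y": 0, "z": -0.002, "ax": 0, "ay": 0, "az": 0, "hand": -1}
    - {"x": 0, "y": 0, "z": 0, "ax": 0, "ay": 0, "az": 0, "hand": -1}
    - {"x": 0, "y": 0, "z": 0, "ax": 0, "ay": 0, "az": 0, "hand": -1}
    - {"x": 0, "y": 0, "z": 0, "ax": 0, "ay": 0, "az": 0, "hand": -1}

```text
t: 30.1
tool_pos: [512.3, -87.8, 86.0]
eef_rot: [[0.0, 0.301, 0.954], [-0.0, 0.954, -0.301], [-1.0, 0.0, 0.0]]
wrist_force: [0.5, 0.1, 5.0]
gripper_width: -0.3
```

```bash
python3 -c "
from h import *
for i in range(3): print(arm.get_obs()['wrist_force'],arm.get_obs()['tool_pos'])
"
```

```text
[0.47756118 0.1253149  4.98304918] [512.34812889 -87.8339601   86.04759639]
[0.47756118 0.1253149  4.98304918] [512.34812889 -87.8339601   86.04759639]
[0.47756118 0.1253149  4.98304918] [512.34812889 -87.8339601   86.04759639]
```

Call:
play_rows:
  series:
    - {"x": 0, "y": 0, "z": -0.001, "ax": 0, "ay": 0, "az": 0, "hand": -1}
    - {"x": 0, "y": 0, "z": -0.001, "ax": 0, "ay": 0, "az": 0, "hand": -1}
    - {"x": 0, "y": 0, "z": -0.001, "ax": 0, "ay": 0, "az": 0, "hand": -1}
    - {"x": 0, "y": 0, "z": 0, "ax": 0, "ay": 0, "az": 0, "hand": -1}
    - {"x": 0, "y": 0, "z": 0, "ax": 0, "ay": 0, "az": 0, "hand": -1}
    - {"x": 0, "y": 0, "z": 0, "ax": 0, "ay": 0, "az": 0, "hand": -1}
    - {"x": 0, "y": 0, "z": 0, "ax": 0, "ay": 0, "az": 0, "hand": -1}
    - {"x": 0, "y": 0, "z": 0, "ax": 0, "ay": 0, "az": 0, "hand": -1}

```text
t: 31.1
tool_pos: [512.4, -87.8, 85.9]
eef_rot: [[0.001, 0.301, 0.954], [-0.0, 0.954, -0.301], [-1.0, 0.0, 0.001]]
wrist_force: [-1.8, 0.7, 11.6]
gripper_width: 0.2
```

Call:
play_rows:
  series:
    - {"x": 0, "y": 0, "z": 0.004, "ax": 0, "ay": 0, "az": 0, "hand": -1}
    - {"x": 0, "y": 0, "z": 0.015, "ax": 0, "ay": 0, "az": 0, "hand": -1}
    - {"x": 0, "y": 0, "z": 0.03, "ax": 0, "ay": 0, "az": 0, "hand": -1}
    - {"x": 0, "y": 0, "z": 0.08, "ax": 0, "ay": 0, "az": 0, "hand": -1}
    - {"x": 0.11, "y": 0.12, "z": 0, "ax": 0, "ay": 0, "az": 0, "hand": -1}
    - {"x": 0.11, "y": 0.12, "z": 0, "ax": 0, "ay": 0, "az": 0, "hand": -1}
    - {"x": 0.12, "y": 0.09, "z": 0, "ax": 0, "ay": 0, "az": 0, "hand": -1}
    - {"x": 0, "y": 0, "z": 0, "ax": 0, "ay": 0, "az": 0, "hand": -1}

```text
t: 32.1
tool_pos: [616.9, 13.2, 123.7]
eef_rot: [[0.002, 0.298, 0.954], [0.0, 0.954, -0.298], [-1.0, 0.001, 0.002]]
wrist_force: [-0.3, -1.1, 0.0]
gripper_width: -0.3
```

```bash
python3 -c "
from h import *
f=snap(19)
u,v=w2px(f,c2w(2,64,70)); g=f['img'].max(2).astype(float)
a=int(v)-13
for y in (103,64,26,-13):
    uu=int(round(w2px(f,c2w(2,y,70))[0])); s=g[a:a+27,uu-1:uu+2].mean(1); w=np.clip(s-np.median(s)-15,0,None); print(y,uu,a+(w*np.arange(27)).sum()/w.sum())
    if y==64: vo=a+(w*np.arange(27)).sum()/w.sum()
print(fix(f,vo)); unwrap(f,'pics/u19.png')
u,v=w2px(f,c2w(0,-80,92)); print(u,v,px2w(f,u+8,v) if u>0 else '')
"
```

```text
{'t': np.float64(32.15), 'tool_pos': array([614.67,  12.19, 123.32]), 'eef_rot': array([[-0.  ,  0.3 ,  0.95],
       [-0.  ,  0.95, -0.3 ],
       [-1.  , -0.  , -0.  ]]), 'wrist_force': array([ 0.07, -0.07, -0.9 ]), 'gripper_width': np.float64(-0.19)}
103 346 104.83035714285714
64 285 104.39260969976905
26 226 103.59152798789712
-13 165 103.51041666666667
2.1218577034469686
34.260937529240806 103.93939410872927 [514.63743323 -84.60056974  91.12913176]
```

View pics/w19.png

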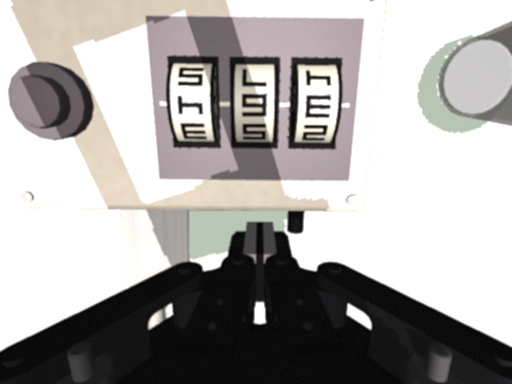

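View pics/u19.png

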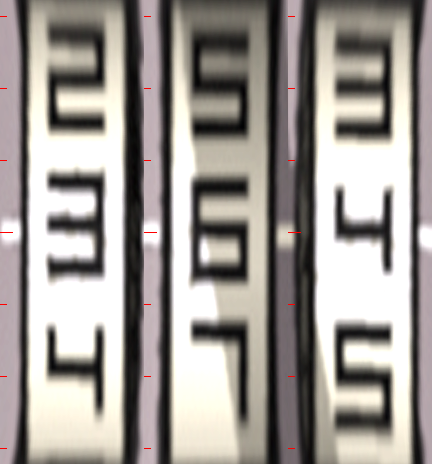

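```bash
python3 -c "
from station import arm
print(arm.hand_in())"
```

```text
the job is handed in; nothing more can be done
None
```

The wheels show 3-6-4. After setting them I pressed the start key once to its stop, let it come back up, and handed the job in at about t = 32 s.

- **Wheels:** I rolled the left wheel from 4 to 3, the middle from about 4.3 to 6 and the right from about 5.5 to 4, with a closed fingertip. In the last wrist picture the digits sit within about 1.5° of the index lines. The left wheel is the furthest off, and I left it that way.
- **Force on the wheels:** The measured downward force was 4 to 13 N. I read it only at the end of each move, so brief peaks in between were not seen. The reading of about 13 N came at a re-press on the middle wheel and is slightly above the suggested 12 N. All readings stayed under the 20 N limit. The first light strokes on the left wheel, at about 6 to 8 N, slipped without turning it.
- **Start key:** The tip stopped at z = 85.9 mm with 11.6 N, and pressing further moved it no lower, so the key was fully down. Afterwards the key top measured about 91 mm, which means it was up again.
- **Last check:** The wrist reading was near zero and the tool was clear of everything. The tool was never driven near the beaker, bottle or spatula.
- **Disagreement:** The top and wrist cameras differ by about 2 mm on where the console sits. I judged the digit centring against the index lines themselves in the same picture.

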